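Load a burner ring into an inclined fixture and swing the clip over it

TASK

Pick up the grey steel ring from the table and lay it flat into the round cavity of the inclined blue fixture plate, fully home on the cavity floor, without dropping or tossing it. Then swing the steel clip by its red post fully over the ring's rim so that it points across the ring towards the cavity's centre, and let go. Leave the black tape roll and the two small brass nozzles where they are.

Things in the scene. Friction and masses are not known exactly. Their poses are not given: they have to be found in the camera images.
- ring: Loose grey steel flame retention ring, lying flat: outer diameter 62 mm, hole about 34 mm wide, 9 mm thick, about 60 g. Origin at the centre of its underside, z along its axis (up). Both faces and all directions round its axis are alike.
- fixture: Fixed fixture that carries the sloping blue die plate. Origin on the table under the cavity's centre; z up. Steel foot 150 x 130 x 8 mm. The blue plate slopes 25 degrees, rising along the fixture's +x; in the plate's frame (nest) it covers x -60 to +85 mm, y -65 to +65 mm, 10 mm thick, its top face level with the cavity floor. Its high edge is 101 mm above the table.
- nest: Round cavity in the blue plate, 66 mm wide. Origin: centre of its floor, 65 mm above the table; z square out of the plate (25 degrees from vertical), x up the slope, y level. Its wall is two aluminium arcs 7 mm high, chamfered inside, radius 33 to 47 mm, each 50 degrees to either side of +x and of -x. At +y and -y are open notches 42 mm wide, down to the floor, for the fingers.
- clip (a joint): Swing of the flat steel clip, axis = nest z at nest x = 64, y = 0 mm. 0: points along nest +y, clear (starts near here); growing values swing it to the cavity; 1.57: points along nest -x, over the ring. Stops -0.2 and 1.75. Stays where left; about 1 N moves the post. Arm 12 x 3 mm, reaches 52 mm, underside 11 mm above the cavity floor (2 mm over a seated ring); screw head up to 17 mm.
- clip_post (a point): Top centre of the red upright round post on the clip: 10 mm diameter, 22 mm tall, from 14 to 36 mm above the cavity floor (along nest z), 36 mm from the pivot axis.
- tape_roll: Bystander: black tape roll lying flat, 72 mm diameter, 19 mm high. Origin at the centre of its underside.
- nozzle_a: Bystander: small brass nozzle with a grey tip, standing, 16 x 18 x 22 mm. Origin at the centre of its underside.
- nozzle_b: Bystander: small brass nozzle with a grey tip, standing, 16 x 18 x 22 mm. Origin at the centre of its underside.
- burner_c: Obstacle, fixed, never moves: black oil burner behind the work. Its body takes up x 0.60 to 0.88, y -0.10 to 0.19, up to 0.30 m high (world); its tube and grey flange plate reach towards the robot to x = 0.50 at y -0.23 to -0.08, up to 0.25 m high. Nothing of it is nearer than x = 0.50: carry the ring past it nearer to the robot or higher. Origin under its middle.
Not all that is in view belongs to the job. Leave any purple look-alike of the ring alone.

How it is judged:
On the way, in this order (a step that is already met when the one before it is completed fails the run):
1. the ring lies home in the cavity (within 5 mm of its centre, within 2.5 mm of its floor, parallel to it within 0.08 rad) with the clip still clear (joint below 0.8) (distance between ring and nest below 0.005 m and z of ring in the frame of nest below 0.0025 m and angle between the z axis of ring and the z axis of nest, either way round below 0.08 rad and value of joint clip below 0.8 rad), for 0.2 s.
2. the clip is swung over the ring (joint above 1.3) (value of joint clip above 1.3 rad), for 0.2 s.
At the end, for the whole second after the job is handed in: The ring lies at rest in the cavity, its centre within 5 mm of the cavity's centre, its underside within 2.5 mm of the floor and parallel to it within 0.08 rad, and the clip stands over its rim (joint above 1.3 rad) (distance between ring and nest below 0.005 m and z of ring in the frame of nest below 0.0025 m and angle between the z axis of ring and the z axis of nest, either way round below 0.08 rad and value of joint clip above 1.3 rad and linear speed of ring below 0.02 m/s); the robot touches nothing.
It fails at once if the ring is dropped or tossed (moves faster than 0.5 m/s while no finger touches it, a fall of more than about 13 mm) (linear speed of ring above 0.5 m/s and contact force between the fingers and ring below 0.05 N).
It fails at once if the tape roll or a nozzle is moved more than 30 mm or a nozzle is knocked over (distance of any of tape_roll, nozzle_a, nozzle_b from where it was at the start of the episode above 0.03 m or angle between any of nozzle_a, nozzle_b's own z axis and vertical above 0.6 rad).
It also fails if it takes over 48 s, if anything falls off the work surface, if the arm or the gripper's body presses on something with over 40 N, if the wrist force passes 120 N, or if a joint passes its speed limit or range.

ROBOT

A 7-joint arm with a two-finger parallel gripper is mounted at the origin on a cart in front of the work surface, level with it; the furniture and walls round the work are solid. World frame = base frame: x ahead of the robot, y to its left, z up, the work surface at z = 0. Lengths are in m, angles in rad, forces in N, time in s.
With the tool pointing down it reaches from about 0.4 to 0.85 m from the base axis. Payload 10.4 kg.
Tool frame: the origin (TCP) lies midway between the tips of the shut fingers; the grasp point (between the pads) lies 19 mm behind it; z points along the fingers, y is the line along which they close (so a half turn about z gives the same grasp; the last joint's range is limited). The gripper opens to 87 mm and grips with 3 to 60 N. Pads are 19 mm wide; open, the fingers measure 117 mm over their backs; the gripper's body (75 mm by 190 mm) begins 51 mm behind the grasp point.
Start: joints at [-1.373, 0.332, -0.065, 1.46, 0.022, 1.35, -0.088], TCP at [0.137, 0.61, 0.223] pointing down, gripper open.
Joint ranges: [-2.6, 2.6], [-0.5, 2.12], [-1.47, 1.34], [0.16, 2.42], [-1.27, 4.41], [0.06, 2.06], [-2.6, 2.6]. Speed limits (rad/s): [2.22, 2.22, 2.79, 2.79, 3.14, 3.14, 3.14].

INTERFACE

Orientations are given as a unit quaternion [x, y, z, w].
In Python, from bench import sensors, eyes, order gives the robot as it stands.
- The arm moves only by the tool arm_command, never from a script. Its argument "steps" is a list of rows, each an object with "rot": the turn, a rotation vector about the world's x, y, z in degrees, a list of three; "slide": the shift along the world's x, y, z in m, a list of three; "grip": the opening, from 0 (shut) to 1 (fully open). A call has exactly 8 rows; each row shifts and turns the commanded pose from where the row before left it; what a row does not reach is not made up. A row lasts 1/8 s, in which the tool goes at most 62.5 mm and 10.7 degrees, less where a joint would pass 70% of its speed; a pose out of reach is approached as far as the arm can. A call with a gripper value outside its range is refused whole. The fingers move at their own pace and stop on an object; "newtons" is the grip in N (left out, the last holds). Time passes only in rows, so rows that do not move let the fingers close, or fill a call up. It gives the time, the measured TCP pose, the force, the opening and the grip force at its end, in the units of the state.
- sensors.read_state(): the state, without advancing time (a new reading comes with each control period).
- eyes.camera(name): name is "side" or "top" or "wrist"; returns a dict with "pixels" (400x640x3 uint8, red, green, blue), "intrinsics" (3x3 intrinsics, pixels), "pose" (4x4, takes a point from camera to world coordinates). Camera axes: x right, y down, z forward; pixel columns grow to the right and rows downward; lengths in m; the calibration is good to about 2 mm. A picture is of the moment at which its call begins. There is no depth.
- order.close_job(): hands the job in; it is judged then, once.
Trained networks look in a picture, given as the dict that the camera call returned (one of the last four; its "shot" number tells which), for a name from the list of things; names that differ only in an ending like _2 or _b are one class to them, and where a whole thing is asked for, a point or a joint stands for the part that bears it (a point fixed in the world has none). Each returns a list of dicts, best first, with "conf" (0 to 1); they miss things now and then, are a little off and sometimes report something else, mostly with a low value. They report only what shows in the picture. A call takes as long as a camera call. They do not tell look-alikes from the thing itself.
- eyes.look_for(name, picture): "bbox" ([left, top, right, bottom] in pixels, round what is visible of it).
The state is a dict: "time": time; "joint_positions": joint angles; "joint_vel": joint speeds; "joint_torque": joint torques, N m; "ee_pos": TCP position; "eef_rot": TCP orientation; "ft_force": force on the tool from outside, world axes, zero at the start; "torque": the same for the moment, N m; "width": finger opening in m; "grip_force": force on a finger pad.
Only numpy, scipy, OpenCV 4.12 (cv2) and the standard library are available. Lean on these libraries where they do the work, as an engineer would, in place of code of your own. Each camera call takes 0.05 s, during which the arm holds its last target. There are 200 camera calls.

## Working session

There is one attempt and no reset: what is moved stays moved. The work goes in short steps, Python scripts to look and compute and a tool call to move; the robot and the scene stay as the last step left them, time stands still between calls to the robot, and variables do not carry over. Pictures are saved under pics/ and viewed, at most 15 in all, crops included, and the job is handed in when it is done.

Besides the shell and the picture viewer there is one more tool, called after ">>>" as name([rows], argument=value, ...), one row to a line, values as JSON. arm_command: Moves the arm, as the interface text tells. Its arguments: {"type":"object","properties":{"steps":{"type":"array","items":{"type":"object","properties":{"rot":{"type":"array","items":{"type":"number"}},"slide":{"type":"array","items":{"type":"number"}},"grip":{"type":"number"}}}},"newtons":{"type":"number"}},"required":["steps"]}

```bash
mkdir -p pics
cat > h.py <<'E'
import numpy as np, cv2
from bench import sensors, eyes, order
def snap(name, fn=None):
    p=eyes.camera(name)
    if fn: cv2.imwrite('pics/'+fn, np.ascontiguousarray(p['pixels'][:,:,::-1]))
    return p
def ray(p,uv):
    K=np.array(p['intrinsics']);T=np.array(p['pose'])
    d=T[:3,:3]@np.linalg.inv(K)@np.array([uv[0],uv[1],1.]);return T[:3,3],d/np.linalg.norm(d)
def onz(p,uv,z):
    o,d=ray(p,uv);return o+d*(z-o[2])/d[2]
def proj(p,X):
    K=np.array(p['intrinsics']);T=np.array(p['pose'])
    X=np.atleast_2d(X);c=(X-T[:3,3])@T[:3,:3];q=c@K.T;return q[:,:2]/q[:,2:]
E
python3 - <<'E'
from h import *
np.set_printoptions(precision=3,suppress=True)
print(sensors.read_state())
a=snap('top','top1.png');b=snap('side','side1.png')
for nm,p in(('top',a),('side',b)):
    print(nm,np.array(p['pose']),np.array(p['intrinsics'])[0])
    for n in ['ring','fixture','nest','clip','clip_post','tape_roll','nozzle_a']:
        for d in eyes.look_for(n,p)[:4]: 
            bb=np.array(d['bbox']);c=(bb[:2]+bb[2:])/2;print(n,bb,round(d['conf'],2),onz(p,c,.0))
cv2.imwrite('pics/both.png',np.vstack([a['pixels'],b['pixels']])[:,:,::-1][::1])
E
```

```text
{'time': 0.0, 'joint_positions': array([-1.373,  0.333, -0.065,  1.461,  0.022,  1.35 , -0.089]), 'joint_vel': array([ 0.   ,  0.002, -0.   ,  0.001, -0.001, -0.   , -0.   ]), 'joint_torque': array([ -0.   , -62.323,   0.024, -38.991,  -0.062,   0.039,   0.   ]), 'ee_pos': array([0.137, 0.609, 0.222]), 'eef_rot': array([ 0.11 ,  0.994, -0.001, -0.   ]), 'ft_force': array([-0.301,  0.016,  0.201]), 'torque': array([ 0.03 , -0.005, -0.054]), 'grip_force': 0.0, 'width': 0.08704955311035335}
top [[-0.018 -0.977  0.214  0.242]
 [-1.     0.018 -0.003 -0.058]
 [-0.001 -0.214 -0.977  1.46 ]
 [ 0.     0.     0.     1.   ]] [513.988   0.    316.291]
ring [446.2 234.4 463.4 255.8] 0.82 [ 0.389 -0.453  0.   ]
ring [396.7 219.1 416.8 242.3] 0.79 [ 0.432 -0.319  0.   ]
ring [383.4 160.7 403.2 177. ] 0.68 [ 0.615 -0.289  0.   ]
ring [355.2 231.8 377.5 253.8] 0.64 [ 0.4   -0.202  0.   ]
fixture [173.2 172.3 246.1 245.7] 0.92 [0.506 0.246 0.   ]
nest [176.7 174.  243.2 241.4] 0.61 [0.51  0.245 0.   ]
clip_post [187.2 193.4 195.1 211.6] 0.5 [0.526 0.3   0.   ]
tape_roll [285.2 236.7 309.1 260.4] 0.65 [ 0.387 -0.005  0.   ]
side [[-0.88  -0.299  0.371  0.034]
 [-0.475  0.585 -0.657  0.818]
 [-0.021 -0.754 -0.656  0.993]
 [ 0.     0.     0.     1.   ]] [375.687   0.    319.728]
ring [362.7 189.2 375.2 198.8] 0.47 [ 0.435 -0.305  0.   ]
ring [359.  205.3 372.7 217.8] 0.44 [ 0.405 -0.202  0.   ]
ring [385.4 171.9 397.6 180.9] 0.41 [ 0.394 -0.459  0.   ]
fixture [254.  253.9 309.  309.5] 0.66 [ 0.515  0.231 -0.   ]
fixture [266.3 265.3 275.  280.3] 0.4 [0.567 0.217 0.   ]
nest [252.4 255.3 309.9 284.9] 0.9 [0.542 0.191 0.   ]
clip_post [266.3 265.4 275.8 278.1] 0.55 [0.568 0.213 0.   ]
tape_roll [338.  238.  355.  250.2] 0.52 [ 0.399 -0.014  0.   ]
```

Run:
```python
import cv2
a=cv2.imread('pics/top1.png')
cv2.imwrite('pics/t_crop.png',cv2.resize(a[140:290,150:480],(800,364),interpolation=cv2.INTER_CUBIC))
f=cv2.resize(a[160:255,165:255],(540,570),interpolation=cv2.INTER_CUBIC);cv2.imwrite('pics/f_crop.png',f)
```

```text
(no output)
```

View pics/t_crop.png

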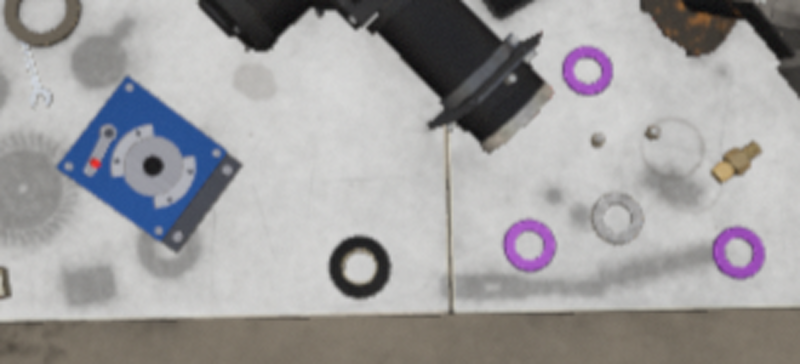

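View pics/f_crop.png

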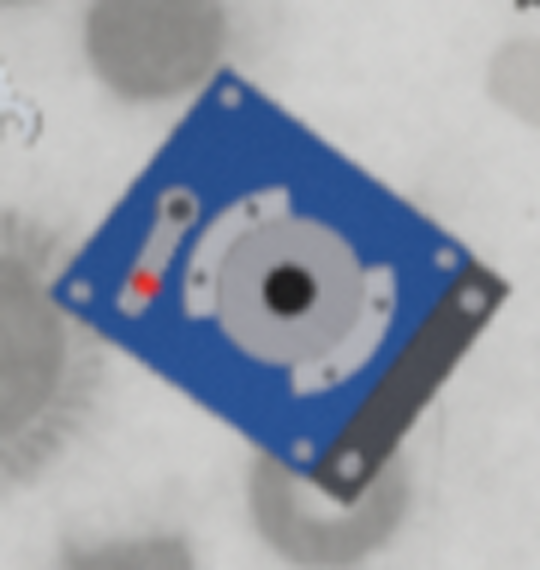

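The grey ring is at top px (404,230). Its look-alikes are purple rings at (393,169), (366,241) and (455,245), plus a faint stain circle near (427,201). The fixture is at upper left, with the clip lying along +y on its high side. Next I fit the fixture pose and check the ring close up.

```bash
cat > fit.py <<'E'
from h import *
from scipy.optimize import least_squares
from scipy.spatial.transform import Rotation as R
def nestpose(x,y,yaw):
    return R.from_euler('z',yaw)*R.from_euler('y',-25,degrees=True), np.array([x,y,.065])
def n2w(q,P):
    r,t=nestpose(*q[:3]);return r.apply(np.atleast_2d(P))+t
def model(q):
    a=q[3]
    return n2w(q,[[.085,-.065,0],[.085,.065,0],[-.06,-.065,0],[-.06,.065,0],[.064,0,.017],[.064-.036*np.sin(a),.036*np.cos(a),.036],[0,0,0]])
E
python3 - <<'E'
from fit import *
np.set_printoptions(precision=4,suppress=True)
p=snap('top')
uv=np.array([[222,68],[52,292],[470,260],[310,475],[178,208],[147,284],[288,290]])/6+[165,160]-.4
f=lambda q:(proj(p,model(q))-uv).ravel()
s=least_squares(f,[.5,.22,.95,0]);print(s.x,s.fun.reshape(-1,2))
for n,c,z in(('ring',(404.5,230),.006),('noz1',(598/2.424+150,140/2.424+140),.02),('noz2',(652/2.424+150,132/2.424+140),.02),('brass',(737/2.424+150,160/2.424+140),.01)):print(n,onz(p,c,z))
bb=eyes.look_for('nozzle_a',p);print(bb)
for d in eyes.look_for('ring',p):
  b=np.array(d['bbox']);c=(b[:2]+b[2:])/2;print(c,onz(p,c,.006))
a=p['pixels'][:,:,::-1]
cv2.imwrite('pics/r_crop.png',cv2.resize(a[180:260,345:465],(780,520),interpolation=cv2.INTER_CUBIC))
E
```

```text
[0.4969 0.2243 0.9393 0.1807] [[ 0.5309 -0.5474]
 [-0.8895  0.5433]
 [ 0.879  -1.0948]
 [-0.6311  0.8194]
 [ 0.1904  0.1476]
 [-0.0329  0.0692]
 [-0.017  -0.0158]]
ring [ 0.4338 -0.3112  0.006 ]
noz1 [ 0.5248 -0.2916  0.02  ]
noz2 [ 0.5333 -0.3558  0.02  ]
brass [ 0.4997 -0.4562  0.01  ]
[]
[405.65 228.9 ] [ 0.4368 -0.3146  0.006 ]
[394.75 169.7 ] [ 0.6111 -0.2925  0.006 ]
[365.85 241.2 ] [ 0.4039 -0.2     0.006 ]
[453.9 245.9] [ 0.386  -0.4482  0.006 ]
```

View pics/r_crop.png

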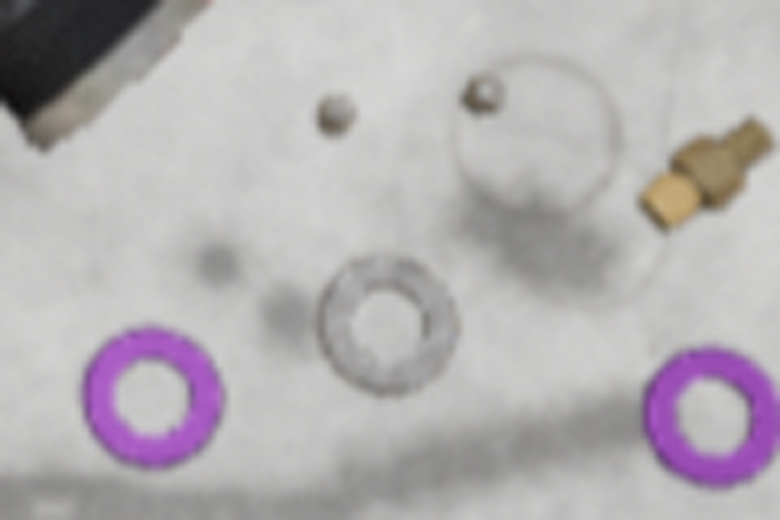

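>>> arm_command([
  {"rot": [0, 0, -6], "slide": [0.032, -0.048, 0.01], "grip": 1},
  {"rot": [0, 0, -6], "slide": [0.032, -0.048, 0.01], "grip": 1},
  {"rot": [0, 0, -6], "slide": [0.032, -0.048, 0.01], "grip": 1},
  {"rot": [0, 0, -6], "slide": [0.032, -0.048, 0.01], "grip": 1},
  {"rot": [0, 0, -6], "slide": [0.032, -0.048, 0.01], "grip": 1},
  {"rot": [0, 0, -6], "slide": [0.032, -0.048, 0.01], "grip": 1},
  {"rot": [0, 0, -6], "slide": [0.032, -0.048, 0.01], "grip": 1},
  {"rot": [0, 0, -6], "slide": [0.032, -0.048, 0.01], "grip": 1},
])

```text
time: 1.95
ee_pos: [0.3937, 0.2241, 0.3032]
eef_rot: [0.506, 0.862, 0.001, 0.0]
ft_force: [1.6, 0.9, 0.4]
width: 0.0867
grip_force: 0.0
```

Run:
```python
from fit import *
np.set_printoptions(precision=4,suppress=True)
s=sensors.read_state();print(s['ee_pos'],s['eef_rot'],s['joint_positions'])
p=snap('wrist','w1.png');print(np.array(p['pose']),p['intrinsics'])
print(proj(p,model([.4969,.2243,.9393,.18])))
for n in ('nest','clip_post','fixture'): print(n,eyes.look_for(n,p)[:2])
```

```text
[0.3937 0.2241 0.3032] [0.5064 0.8623 0.0005 0.    ] [-0.9537 -0.1062  0.3108  1.771   0.0322  1.4708 -0.1389]
[[ 0.8729  0.4734  0.1183  0.3614]
 [ 0.4879 -0.8472 -0.2103  0.2818]
 [ 0.0007  0.2413 -0.9705  0.4665]
 [ 0.      0.      0.      1.    ]] [[304.3463   0.     319.8755]
 [  0.     304.3463 200.1713]
 [  0.       0.       1.    ]]
[[466.0659 239.8677]
 [431.976  146.2982]
 [364.3786 258.8878]
 [329.3003 182.2405]
 [431.4451 204.7855]
 [414.2332 185.8577]
 [385.4064 211.7803]]
nest [{'bbox': [333.4, 142.1, 468.7, 240.9], 'conf': 0.81}]
clip_post [{'bbox': [408.4, 168.6, 442.0, 209.2], 'conf': 0.57}]
fixture [{'bbox': [320.8, 140.8, 467.9, 246.7], 'conf': 0.9}]
```

View pics/w1.png

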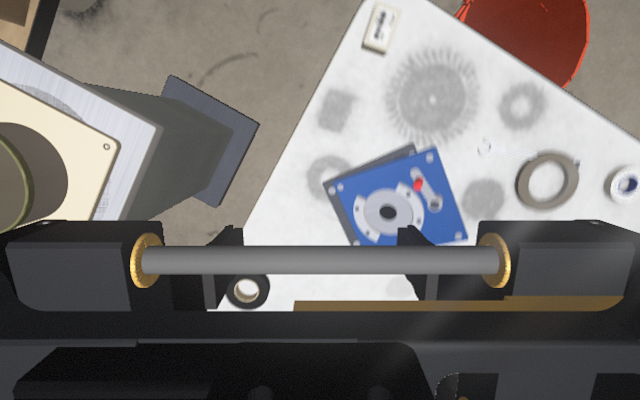

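The picture shows the fixture at (390,200), cavity centre at (387,212), red post at (418,185) and high corner at (434,147). All lie within 2–4 px of the fitted model, so the pose is good for now. On to the ring.

>>> arm_command([
  {"rot": [0, 0, -6], "slide": [0.004, -0.055, 0.002], "grip": 1},
  {"rot": [0, 0, -6], "slide": [0.004, -0.055, 0.002], "grip": 1},
  {"rot": [0, 0, -6], "slide": [0.004, -0.055, 0.002], "grip": 1},
  {"rot": [0, 0, -6], "slide": [0.004, -0.055, 0.002], "grip": 1},
  {"rot": [0, 0, -6], "slide": [0.004, -0.055, 0], "grip": 1},
  {"rot": [0, 0, -6], "slide": [0.003, -0.055, 0], "grip": 1},
  {"rot": [0, 0, -6], "slide": [0.003, -0.055, 0], "grip": 1},
  {"rot": [0, 0, -6], "slide": [0.003, -0.055, 0], "grip": 1},
])

```text
time: 3.15
ee_pos: [0.4223, -0.2143, 0.3106]
eef_rot: [0.812, 0.583, 0.0, 0.0]
ft_force: [1.5, -0.3, 0.1]
width: 0.0869
grip_force: 0.0
```

>>> arm_command([
  {"rot": [0, 0, -6], "slide": [0.002, -0.05, 0], "grip": 1},
  {"rot": [0, 0, -6], "slide": [0.002, -0.046, -0.01], "grip": 1},
  {"rot": [0, 0, -5], "slide": [0, 0, -0.04], "grip": 1},
  {"rot": [0, 0, 0], "slide": [0, 0, -0.05], "grip": 1},
  {"rot": [0, 0, 0], "slide": [0, 0, -0.05], "grip": 1},
  {"rot": [0, 0, 0], "slide": [0, 0, -0.02], "grip": 1},
  {"rot": [0, 0, 0], "slide": [0, 0, 0], "grip": 1},
  {"rot": [0, 0, 0], "slide": [0, 0, 0], "grip": 1},
])

```text
time: 4.15
ee_pos: [0.4268, -0.3098, 0.1414]
eef_rot: [0.889, 0.457, 0.0, 0.0]
ft_force: [-0.6, -0.4, 0.3]
width: 0.087
grip_force: 0.0
```

Run:
```python
from fit import *
np.set_printoptions(precision=4,suppress=True)
s=sensors.read_state();print(s['ee_pos'],R.from_quat(s['eef_rot']).as_matrix(),s['joint_positions'])
p=snap('wrist','w2.png')
for n in ('ring',): 
  for d in eyes.look_for(n,p)[:4]:
    b=np.array(d['bbox']);print(d['conf'],b,onz(p,(b[:2]+b[2:])/2,.007))
print(proj(p,[.434,-.312,.009]),proj(p,s['ee_pos']))
```

```text
[ 0.4268 -0.3098  0.1414] [[ 0.5817  0.8134  0.001 ]
 [ 0.8134 -0.5817 -0.0004]
 [ 0.0003  0.001  -1.    ]] [-0.345   0.2741  1.0278  1.8646 -0.2577  1.1445  0.1534]
0.97 [201.9  80.9 269.1 147.1] [ 0.4057 -0.2022  0.007 ]
0.93 [345.3 282.7 392.7 303.8] [ 0.4046 -0.4328  0.007 ]
0.93 [439.7   7.6 508.   83.8] [ 0.6168 -0.2805  0.007 ]
0.85 [291.6 153.8 360.9 215.9] [ 0.4361 -0.3073  0.007 ]
[[327.2822 190.2231]] [[320.5442 242.838 ]]
```

View pics/w2.png

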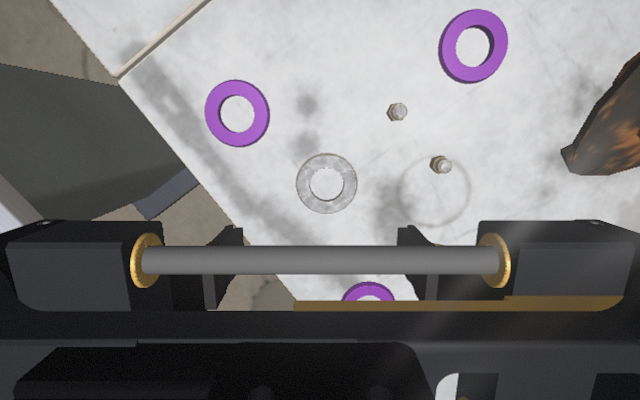

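Nearest thing to the aim is the grey ring at (327,183); purple rings at (237,113), (473,46) and (368,290), nozzles at (397,112) and (441,165). The ring estimate is about (0.435,-0.3095). I'll squeeze once at one yaw, then again at 90°, to centre the ring in the hand.

>>> arm_command([
  {"rot": [0, 0, 9], "slide": [0.004, 0, -0.02], "grip": 1},
  {"rot": [0, 0, 9], "slide": [0.004, 0, -0.02], "grip": 1},
  {"rot": [0, 0, 9], "slide": [0, 0, -0.02], "grip": 1},
  {"rot": [0, 0, 9], "slide": [0, 0, -0.02], "grip": 1},
  {"rot": [0, 0, 9], "slide": [0, 0, -0.02], "grip": 1},
  {"rot": [0, 0, 0], "slide": [0, 0, -0.015], "grip": 1},
  {"rot": [0, 0, 0], "slide": [0, 0, 0], "grip": 1},
  {"rot": [0, 0, 0], "slide": [0, 0, 0], "grip": 1},
])

```text
time: 5.25
ee_pos: [0.4343, -0.3105, 0.0263]
eef_rot: [0.648, 0.762, 0.0, 0.001]
ft_force: [-0.1, 0.5, 0.2]
width: 0.0874
grip_force: 0.0
```

Run:
```python
from fit import *
np.set_printoptions(precision=4,suppress=True)
s=sensors.read_state();print(s['ee_pos'],R.from_quat(s['eef_rot']).as_matrix()[:,1],s['joint_positions'])
a=snap('top');b=snap('side')
T=s['ee_pos']
print(proj(a,[T,[.435,-.3095,.009]]),proj(b,[T,[.435,-.3095,.009]]))
A=cv2.resize(a['pixels'][200:260,365:445],(640,480),interpolation=cv2.INTER_CUBIC)[:,:400]
B=cv2.resize(b['pixels'][170:220,335:395],(480,400),interpolation=cv2.INTER_CUBIC)[:,:400]
B=np.vstack([B,np.zeros((80,400,3),np.uint8)])
cv2.imwrite('pics/c3.png',np.hstack([A,B])[:,:,::-1])
```

```text
[ 0.4343 -0.3105  0.0263] [0.987  0.1605 0.0008] [-0.1006  0.4194  0.7541  1.9376 -0.3579  0.9205  0.992 ]
[[405.4433 228.8262]
 [404.0542 229.4331]] [[370.033  188.3419]
 [369.5035 191.721 ]]
```

View pics/c3.png

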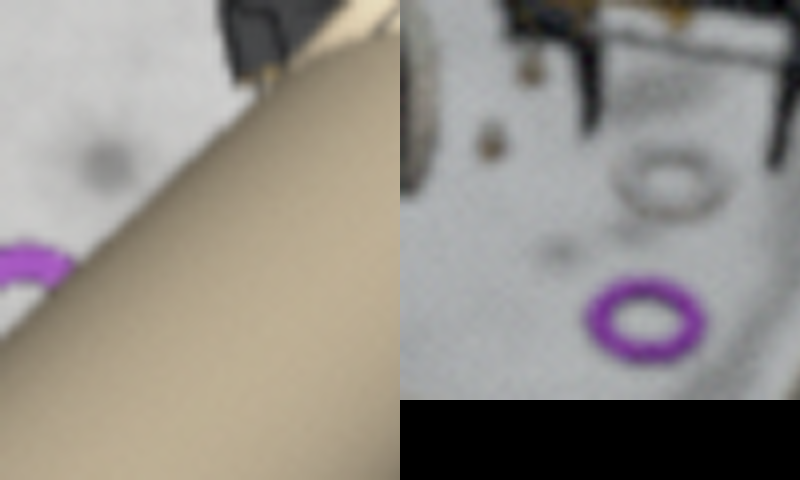

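Side view: the ring sits between the open finger tips. Tips are at (359,186) and (382,191), ring at (369,193). The alignment is good, so I go down and squeeze.

>>> arm_command([
  {"rot": [0, 0, 0], "slide": [0, 0.001, -0.012], "grip": 1},
  {"rot": [0, 0, 0], "slide": [0, 0, -0.011], "grip": 1},
  {"rot": [0, 0, 0], "slide": [0, 0, 0], "grip": 1},
  {"rot": [0, 0, 0], "slide": [0, 0, 0], "grip": 0.6},
  {"rot": [0, 0, 0], "slide": [0, 0, 0], "grip": 0.6},
  {"rot": [0, 0, 0], "slide": [0, 0, 0], "grip": 0.6},
  {"rot": [0, 0, 0], "slide": [0, 0, 0], "grip": 0.6},
  {"rot": [0, 0, 0], "slide": [0, 0, 0], "grip": 0.6},
], newtons=10)

```text
time: 6.35
ee_pos: [0.434, -0.3092, 0.0027]
eef_rot: [0.647, 0.762, 0.0, 0.0]
ft_force: [0.4, -0.6, 0.4]
width: 0.0597
grip_force: 10.0
```

>>> arm_command([
  {"rot": [0, 0, 0], "slide": [0, 0, 0], "grip": 1},
  {"rot": [0, 0, 0], "slide": [0, 0, 0], "grip": 1},
  {"rot": [0, 0, 0], "slide": [0, 0, 0], "grip": 1},
  {"rot": [0, 0, 0], "slide": [0, 0, 0.001], "grip": 1},
  {"rot": [0, 0, -10], "slide": [0, 0, 0], "grip": 1},
  {"rot": [0, 0, -10], "slide": [0, 0, 0], "grip": 1},
  {"rot": [0, 0, -10], "slide": [0, 0, 0], "grip": 1},
  {"rot": [0, 0, -10], "slide": [0, 0, 0], "grip": 1},
])

```text
time: 7.35
ee_pos: [0.4339, -0.3091, 0.0037]
eef_rot: [0.87, 0.493, 0.0, 0.0]
ft_force: [0.7, 0.1, -1.4]
width: 0.0873
grip_force: 0.0
```

>>> arm_command([
  {"rot": [0, 0, -10], "slide": [0, 0, 0], "grip": 1},
  {"rot": [0, 0, -10], "slide": [0, 0, 0], "grip": 1},
  {"rot": [0, 0, -10], "slide": [0, 0, 0], "grip": 1},
  {"rot": [0, 0, -10], "slide": [0, 0, 0], "grip": 1},
  {"rot": [0, 0, -10], "slide": [0, 0, 0], "grip": 1},
  {"rot": [0, 0, 0], "slide": [0, 0, -0.001], "grip": 1},
  {"rot": [0, 0, 0], "slide": [0, 0, 0], "grip": 1},
  {"rot": [0, 0, 0], "slide": [0, 0, 0], "grip": 1},
])

```text
time: 8.35
ee_pos: [0.4339, -0.3091, 0.0026]
eef_rot: [0.997, 0.083, 0.0, -0.0]
ft_force: [-0.1, 0.0, -0.9]
width: 0.0871
grip_force: 0.0
```

Run:
```python
from fit import *
np.set_printoptions(precision=4,suppress=True)
s=sensors.read_state();print(s['ee_pos'],R.from_quat(s['eef_rot']).as_matrix()[:,1],s['joint_positions'],s['width'])
b=snap('side')
for x in eyes.look_for('ring',b): print(x)
print(proj(b,[s['ee_pos'],[.434,-.3092,.0045]]))
```

```text
[ 0.4339 -0.3091  0.0026] [ 0.1646 -0.9864 -0.0001] [-0.3242  0.631   1.0726  1.9605 -0.6812  0.9673 -0.3206] 0.08711045299707479
{'bbox': [383.9, 173.2, 398.0, 179.8], 'conf': 0.67}
{'bbox': [358.4, 205.0, 372.4, 217.7], 'conf': 0.57}
[[369.6181 193.0461]
 [369.6289 192.68  ]]
```

Now the final squeeze, at a firmer force.

>>> arm_command([
  {"rot": [0, 0, 0], "slide": [0, 0, 0], "grip": 0.5},
  {"rot": [0, 0, 0], "slide": [0, 0, 0], "grip": 0.5},
  {"rot": [0, 0, 0], "slide": [0, 0, 0], "grip": 0.5},
  {"rot": [0, 0, 0], "slide": [0, 0, 0], "grip": 0.5},
  {"rot": [0, 0, 0], "slide": [0, 0, 0], "grip": 0.5},
  {"rot": [0, 0, 0], "slide": [0, 0, 0.01], "grip": 0.5},
  {"rot": [0, 0, 0], "slide": [0, 0, 0.02], "grip": 0.5},
  {"rot": [0, 0, 0], "slide": [0, 0, 0.02], "grip": 0.5},
], newtons=25)

```text
time: 9.45
ee_pos: [0.434, -0.3094, 0.0544]
eef_rot: [0.997, 0.081, 0.0, 0.0]
ft_force: [1.2, -1.3, 0.0]
width: 0.0587
grip_force: 25.0
```

Run:
```python
from fit import *
np.set_printoptions(precision=4,suppress=True)
s=sensors.read_state();print(s['ee_pos'],s['joint_positions'],s['width'],s['grip_force'],s['ft_force'])
a=snap('top');b=snap('side');T=s['ee_pos']
print(proj(a,T),proj(b,T))
A=cv2.resize(a['pixels'][200:260,365:445],(640,480),interpolation=cv2.INTER_CUBIC)[:,120:520]
B=cv2.resize(b['pixels'][160:210,340:400],(480,400),interpolation=cv2.INTER_CUBIC)[:,:400]
B=np.vstack([B,np.zeros((80,400,3),np.uint8)])
cv2.imwrite('pics/c4.png',np.hstack([A,B])[:,:,::-1])
```

```text
[ 0.434  -0.3094  0.0544] [-0.3961  0.5644  1.1672  1.9318 -0.6023  1.0524 -0.3732] 0.058732587723891665 24.999732190190116 [ 1.2413 -1.2536  0.0146]
[[406.7769 227.5523]] [[370.4703 183.0815]]
```

View pics/c4.png

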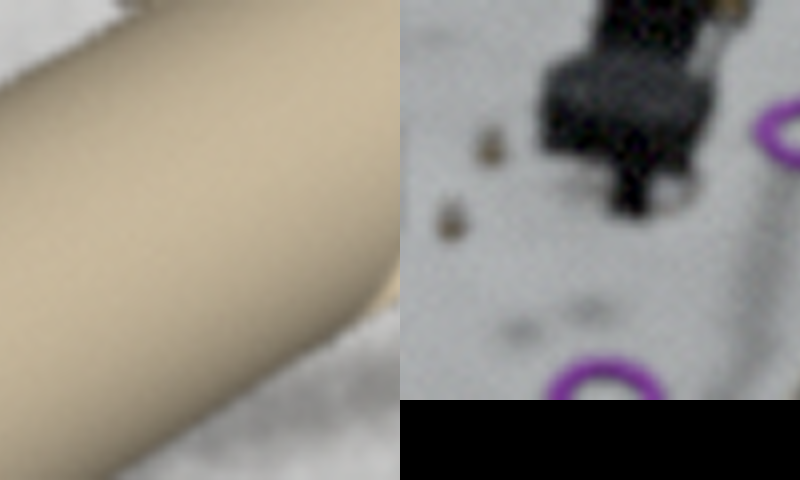

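The ring hangs between the fingers, visible either side of the near finger at (412,183)/(425,183). Lift it and carry it over to the fixture, nearer the robot than the burner.

>>> arm_command([
  {"rot": [0, 0, 0], "slide": [-0.002, 0, 0.05], "grip": 0.5},
  {"rot": [0, 0, 5.5], "slide": [-0.002, 0, 0.06], "grip": 0.5},
  {"rot": [0, 0, 5.5], "slide": [-0.002, 0, 0.06], "grip": 0.5},
  {"rot": [0, 0, 5.5], "slide": [-0.002, 0.02, 0.05], "grip": 0.5},
  {"rot": [0, 0, 5.5], "slide": [0, 0.04, 0.03], "grip": 0.5},
  {"rot": [0, 0, 5.5], "slide": [0, 0.055, 0.005], "grip": 0.5},
  {"rot": [0, 0, 5.5], "slide": [0, 0.055, 0], "grip": 0.5},
  {"rot": [0, 0, 5.5], "slide": [0, 0.055, 0], "grip": 0.5},
])

```text
time: 10.55
ee_pos: [0.4251, -0.0898, 0.3014]
eef_rot: [0.918, 0.397, -0.0, -0.002]
ft_force: [1.5, -0.2, -0.9]
width: 0.0587
grip_force: 25.0
```

>>> arm_command([
  {"rot": [0, 0, 5.5], "slide": [0.003, 0.05, 0], "grip": 0.5},
  {"rot": [2.5, -1.8, 0], "slide": [0.005, 0.045, -0.005], "grip": 0.5},
  {"rot": [3, -2.2, 0], "slide": [0.005, 0.04, -0.01], "grip": 0.5},
  {"rot": [3, -2.2, 0], "slide": [0.005, 0.04, -0.015], "grip": 0.5},
  {"rot": [3, -2.2, 0], "slide": [0.005, 0.035, -0.02], "grip": 0.5},
  {"rot": [3, -2.2, 0], "slide": [0.005, 0.03, -0.02], "grip": 0.5},
  {"rot": [3, -2.2, 0], "slide": [0.003, 0.015, -0.01], "grip": 0.5},
  {"rot": [2.7, -2, 0], "slide": [0, 0, 0], "grip": 0.5},
])

```text
time: 11.55
ee_pos: [0.4557, 0.1641, 0.2198]
eef_rot: [0.877, 0.43, 0.19, -0.103]
ft_force: [-0.0, 0.2, -0.4]
width: 0.0593
grip_force: 25.0
```

```bash
cat >> fit.py <<'E'
def toolerr(s,q):
    "rotvec (world, deg) to align tool with nest (tool y=-nest y), and TCP in nest frame"
    r,t=nestpose(*q[:3]);n=r.as_matrix()
    W=np.column_stack([n[:,0],-n[:,1],-n[:,2]])
    c=R.from_quat(s['eef_rot'])
    best=min(((R.from_matrix(W@np.diag(k))*c.inv()).as_rotvec(degrees=True) for k in((1,1,1),(-1,-1,1))),key=np.linalg.norm)
    return best,r.inv().apply(s['ee_pos']-t)
E
python3 - <<'E'
from fit import *
np.set_printoptions(precision=4,suppress=True)
s=sensors.read_state();print(s['ee_pos'],s['joint_positions'],s['width'],s['grip_force'])
q=[.4969,.2243,.9393,.18]
print(toolerr(s,q))
p=snap('wrist','w5.png');print(proj(p,model(q)),proj(p,s['ee_pos']))
np.savez('w5.npz',pose=p['pose'],intrinsics=p['intrinsics'])
E
```

```text
[0.4557 0.1641 0.2198] [-1.067  -0.369   0.6899  2.1418 -0.004   0.919  -1.0241] 0.05928600105173978 25.000131125561893
(array([-0.53  , -0.7674,  1.3417]), array([-0.0006, -0.0022,  0.1711]))
[[378.8093 103.6092]
 [255.062  107.1671]
 [376.3552 234.1186]
 [264.8397 236.778 ]
 [317.1569 126.0667]
 [280.1456 134.1387]
 [319.0462 184.8893]] [[320.7044 243.7222]]
```

View pics/w5.png

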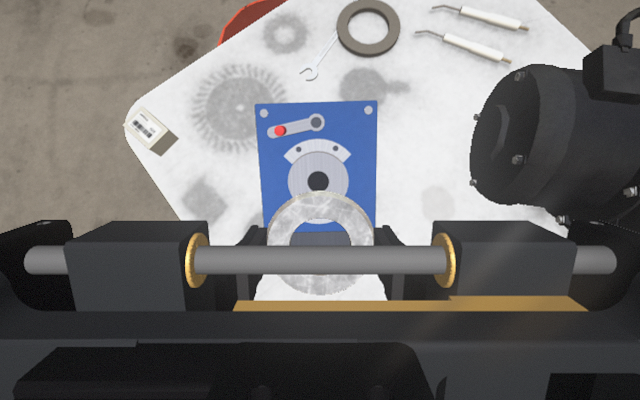

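The wrist view shows cavity centre hole at (318,181), pivot (316,122), post (280,131), high corners (255,104)/(378,101), and the held ring spanning 267–375 with its top at row 191. I'll check this against the predictions, using the known ring-in-hand to remove camera bias.

Run:
```python
from fit import *
np.set_printoptions(precision=4,suppress=True)
s=sensors.read_state();z=np.load('w5.npz');p=dict(pose=z['pose'],intrinsics=z['intrinsics'])
r=R.from_quat(s['eef_rot']);th=np.linspace(0,2*np.pi,361)
for h in(.003,-.006):
    for rad in(.031,.017):
        P=r.apply(np.c_[rad*np.cos(th),rad*np.sin(th),0*th+h])+s['ee_pos']
        u=proj(p,P);print(h,rad,'L/R/top',u[:,0].min(),u[:,0].max(),u[:,1].min())
im=cv2.imread('pics/w5.png')
# column profile through ring top
g=cv2.cvtColor(im,cv2.COLOR_BGR2GRAY).astype(int);print(g[180:225,330]);print(g[225,255:275],g[225,365:390])
# hole (dark) centroid and red post
sub=g[165:195,300:336];m=sub<70;ys,xs=np.nonzero(m);print('hole',xs.mean()+300,ys.mean()+165,m.sum(),xs.min(),xs.max(),ys.min(),ys.max())
b,gr,rd=[im[110:150,260:310,i].astype(int) for i in range(3)];m=(rd>150)&(gr<90);ys,xs=np.nonzero(m);print('post',xs.mean()+260,ys.mean()+110)
uv=np.array([[378,101],[255.5,104],[316,122.5],[280,131],[318,181]])
f=lambda q:(proj(p,model(q)[[0,1,4,5,6]])-uv).ravel()
o=least_squares(f,[.497,.224,.94,.18]);print(o.x,o.fun)
```

```text
0.003 0.031 L/R/top 268.6449741318649 375.35065659270583 191.59543071710283
0.003 0.017 L/R/top 292.75535279321804 351.23362235955176 215.66866949495537
-0.006 0.031 L/R/top 265.98237545516196 378.23293252808867 195.29774911259852
-0.006 0.017 L/R/top 291.3469717164489 352.86000867621755 220.57385867569224
[194 194 196 191 191 190 190 190 190 190 185 195 220 204 208 212 212 212
 212 213 209 200 191 193 196 200 203 203 200 193 189 186 186 184 188 192
 192 191 183 187 224 209 142 104 108]
[ 67  67 105 157 175 181 184 191 160 121 109 111 107 143 155 154 161 207
 228 226] [202 194 193 165 153 158 149 123 104 105 171 229 237 237 239 240 238 176
  90  78  78  77 109 150 208]
hole 317.88927335640136 180.85121107266437 289 9 27 7 24
post 279.69642857142856 130.75
[0.4984 0.2279 0.932  0.2034] [ 0.287  -0.2918 -0.693  -0.5512  0.5484  0.0902 -0.2962  0.075   0.1617
  0.6207]
```

>>> arm_command([
  {"rot": [-0.5, -0.8, 1], "slide": [0.0055, 0.0089, -0.02], "grip": 0.5},
  {"rot": [0, 0, 0], "slide": [0.006, 0.009, -0.0225], "grip": 0.5},
  {"rot": [0, 0, 0], "slide": [0.006, 0.009, -0.0225], "grip": 0.5},
  {"rot": [0, 0, 0], "slide": [0.006, 0.009, -0.0225], "grip": 0.5},
  {"rot": [0, 0, 0], "slide": [0.006, 0.01, -0.022], "grip": 0.5},
  {"rot": [0, 0, 0], "slide": [0, 0, 0], "grip": 0.5},
  {"rot": [0, 0, 0], "slide": [0, 0, 0], "grip": 0.5},
  {"rot": [0, 0, 0], "slide": [0, 0, 0], "grip": 0.5},
])

```text
time: 12.6
ee_pos: [0.4864, 0.2093, 0.1126]
eef_rot: [0.872, 0.438, 0.195, -0.098]
ft_force: [0.4, 0.5, -0.4]
width: 0.0591
grip_force: 25.0
```

Run:
```python
from fit import *
np.set_printoptions(precision=4,suppress=True)
s=sensors.read_state();print(s['ee_pos'],s['joint_positions'],s['width'],s['grip_force'])
q=[.4978,.227,.934,.20]
print(toolerr(s,q))
p=snap('wrist','w6.png');np.savez('w6.npz',pose=p['pose'],intrinsics=p['intrinsics'])
print(proj(p,model(q)))
print('arc',proj(p,n2w(q,[[.033,0,0],[.047,0,.007],[.047*np.cos(.873),.047*np.sin(.873),.007],[.047*np.cos(.873),-.047*np.sin(.873),.007]])))
print(eyes.look_for('clip_post',p))
cv2.imwrite('pics/w6c.png',cv2.resize(p['pixels'][0:240,220:420],(500,600),interpolation=cv2.INTER_CUBIC)[:,:,::-1])
```

```text
[0.4864 0.2093 0.1126] [-1.2662 -0.0735  0.9299  2.2069 -0.3143  0.6359 -0.7444] 0.05906734408770504 24.999869877356105
(array([-0.097 ,  0.1104,  0.1407]), array([ 0.0011, -0.0013,  0.052 ]))
[[414.9952  97.4415]
 [221.627   97.6514]
 [401.4119 291.3214]
 [236.0929 291.6061]
 [318.3235 129.9914]
 [257.3467 143.2378]
 [318.6118 218.4809]]
arc [[318.513  174.2227]
 [318.4362 155.4215]
 [266.5192 179.8816]
 [370.4456 179.7408]]
[{'bbox': [238.0, 113.8, 332.0, 149.1], 'conf': 0.68}]
```

View pics/w6c.png

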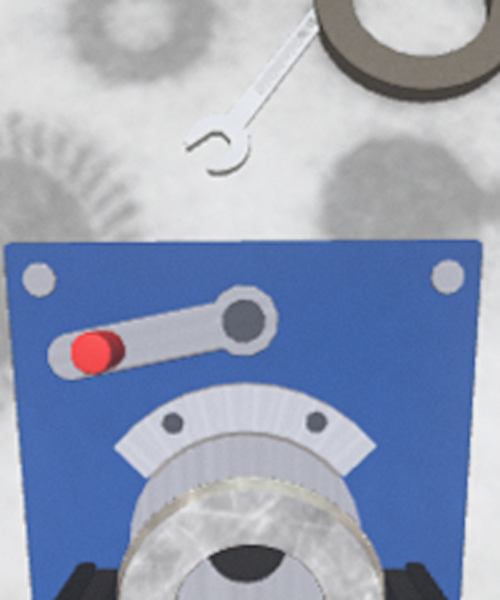

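Measured points are about 1.5 px (1 mm) from predicted. TCP is about 0.3 mm in nest x and −1.6 mm in nest y from the axis. Correct that and go down to just above the wall.

>>> arm_command([
  {"rot": [0, 0, 0], "slide": [-0.0003, 0.0036, -0.0085], "grip": 0.5},
  {"rot": [0, 0, 0], "slide": [0.0025, 0.0033, -0.0085], "grip": 0.5},
  {"rot": [0, 0, 0], "slide": [0.0028, 0.0034, -0.0085], "grip": 0.5},
  {"rot": [0, 0, 0], "slide": [0.0027, 0.0034, -0.008], "grip": 0.5},
  {"rot": [0, 0, 0], "slide": [0, 0, 0], "grip": 0.5},
  {"rot": [0, 0, 0], "slide": [0, 0, 0], "grip": 0.5},
  {"rot": [0, 0, 0], "slide": [0, 0, 0], "grip": 0.5},
  {"rot": [0, 0, 0], "slide": [0, 0, 0], "grip": 0.5},
])

```text
time: 13.7
ee_pos: [0.4938, 0.2232, 0.0784]
eef_rot: [0.872, 0.439, 0.194, -0.097]
ft_force: [0.9, 0.2, -0.2]
width: 0.0591
grip_force: 25.0
```

Run:
```python
from fit import *
np.set_printoptions(precision=4,suppress=True)
s=sensors.read_state();print(s['ee_pos'],s['joint_positions'],s['width'],s['grip_force'],s['ft_force'])
q=[.4978,.227,.934,.20]
print(toolerr(s,q))
p=snap('wrist','w7.png');np.savez('w7.npz',pose=p['pose'],intrinsics=p['intrinsics'])
print(proj(p,model(q)))
print('arc',proj(p,n2w(q,[[.033,0,0],[.047,0,.007],[.047*np.cos(.873),.047*np.sin(.873),.007],[.047*np.cos(.873),-.047*np.sin(.873),.007]])))
r=R.from_quat(s['eef_rot']);th=np.linspace(0,2*np.pi,361)
for h in(.0026,-.0064):
        u=proj(p,r.apply(np.c_[.031*np.cos(th),.031*np.sin(th),0*th+h])+s['ee_pos']);print(h,'L/R/top',u[:,0].min(),u[:,0].max(),u[:,1].min())
cv2.imwrite('pics/w7c.png',cv2.resize(p['pixels'][70:240,220:420],(700,595),interpolation=cv2.INTER_CUBIC)[:,:,::-1])
```

```text
[0.4938 0.2232 0.0784] [-1.2787  0.0775  0.9638  2.2126 -0.5725  0.5903 -0.5331] 0.059111321049783984 24.999963260925142 [ 0.9286  0.187  -0.2205]
(array([-0.054 ,  0.0825,  0.1173]), array([0.0007, 0.001 , 0.0144]))
[[440.0648  90.7219]
 [204.5237  90.8783]
 [419.5865 320.6636]
 [224.5105 320.9379]
 [322.5896 130.3761]
 [246.1435 147.1455]
 [322.1751 235.9462]]
arc [[322.2343 183.4971]
 [322.3712 161.2232]
 [259.4557 190.6562]
 [385.1897 190.5322]]
0.0026 L/R/top 267.2299748003983 374.08296639105384 189.75112251638112
-0.0064 L/R/top 264.4859658527831 376.90365699034106 193.31146158428427
```

View pics/w7c.png

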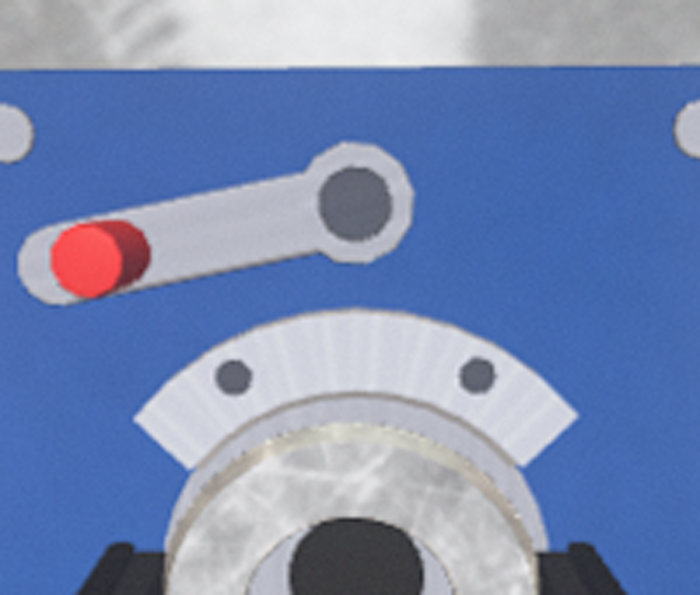

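Ring in hand matches its predicted outline. The nest is about 1 mm up-slope of the model, so TCP is within 1 mm of the axis. Trim and lower in small steps.

>>> arm_command([
  {"rot": [0, 0, 0], "slide": [0.0009, 0, 0.0002], "grip": 0.5},
  {"rot": [0, 0, 0], "slide": [0.0006, 0.0008, -0.002], "grip": 0.5},
  {"rot": [0, 0, 0], "slide": [0.0006, 0.0008, -0.002], "grip": 0.5},
  {"rot": [0, 0, 0], "slide": [0.0006, 0.0008, -0.002], "grip": 0.5},
  {"rot": [0, 0, 0], "slide": [0.0006, 0.0008, -0.0022], "grip": 0.5},
  {"rot": [0, 0, 0], "slide": [0.0006, 0.0008, -0.002], "grip": 0.5},
  {"rot": [0, 0, 0], "slide": [0, 0, 0], "grip": 0.5},
  {"rot": [0, 0, 0], "slide": [0, 0, 0], "grip": 0.5},
])

```text
time: 14.75
ee_pos: [0.4976, 0.2271, 0.0681]
eef_rot: [0.872, 0.439, 0.194, -0.097]
ft_force: [-0.3, -0.2, -1.3]
width: 0.0591
grip_force: 25.0
```

Run:
```python
from fit import *
np.set_printoptions(precision=4,suppress=True)
s=sensors.read_state();print(s['ee_pos'],s['joint_positions'],s['width'],s['ft_force'],s['torque'])
q=[.4985,.2279,.934,.20]
print(toolerr(s,q))
```

```text
[0.4976 0.2271 0.0681] [-1.2531  0.1272  0.9438  2.2083 -0.6565  0.5845 -0.4655] 0.05907244764007305 [-0.2795 -0.2226 -1.3153] [-0.5028  0.4301 -0.03  ]
(array([-0.0139,  0.0696,  0.1216]), array([0.0002, 0.0002, 0.0033]))
```

>>> arm_command([
  {"rot": [0, 0, 0], "slide": [0.0002, 0.0002, -0.0006], "grip": 0.5},
  {"rot": [0, 0, 0], "slide": [0.0002, 0.0002, -0.0006], "grip": 0.5},
  {"rot": [0, 0, 0], "slide": [0, 0, 0], "grip": 0.5},
  {"rot": [0, 0, 0], "slide": [0, 0, 0], "grip": 0.5},
  {"rot": [0, 0, 0], "slide": [0, 0, 0], "grip": 0.5},
  {"rot": [0, 0, 0], "slide": [0, 0, 0], "grip": 0.5},
  {"rot": [0, 0, 0], "slide": [0, 0, 0], "grip": 0.5},
  {"rot": [0, 0, 0], "slide": [0, 0, 0], "grip": 0.5},
])

```text
time: 15.75
ee_pos: [0.498, 0.2274, 0.0674]
eef_rot: [0.872, 0.438, 0.194, -0.098]
ft_force: [-9.8, -7.0, 15.2]
width: 0.0592
grip_force: 25.0
```

Run:
```python
from fit import *
np.set_printoptions(precision=4,suppress=True)
s=sensors.read_state();print(s['ee_pos'],s['ft_force'],s['torque'])
q=[.4985,.2279,.934,.20]
print(toolerr(s,q))
p=snap('wrist','w8.png')
r=R.from_quat(s['eef_rot']);th=np.linspace(0,2*np.pi,361)
for h in(.0026,-.0064):
        u=proj(p,r.apply(np.c_[.031*np.cos(th),.031*np.sin(th),0*th+h])+s['ee_pos']);print(h,'L/R/top',u[:,0].min(),u[:,0].max(),u[:,1].min())
cv2.imwrite('pics/w8c.png',cv2.resize(p['pixels'][70:240,220:420],(700,595),interpolation=cv2.INTER_CUBIC)[:,:,::-1])
```

```text
[0.498  0.2274 0.0674] [-9.8179 -7.0069 15.2402] [-0.6402  1.5693  0.4847]
(array([-0.0911,  0.026 ,  0.1277]), array([0.0004, 0.0001, 0.0024]))
0.0026 L/R/top 267.2667165605374 374.11235527669385 189.8051453044788
-0.0064 L/R/top 264.52454895694785 376.93413982881384 193.36765413339586
```

View pics/w8c.png

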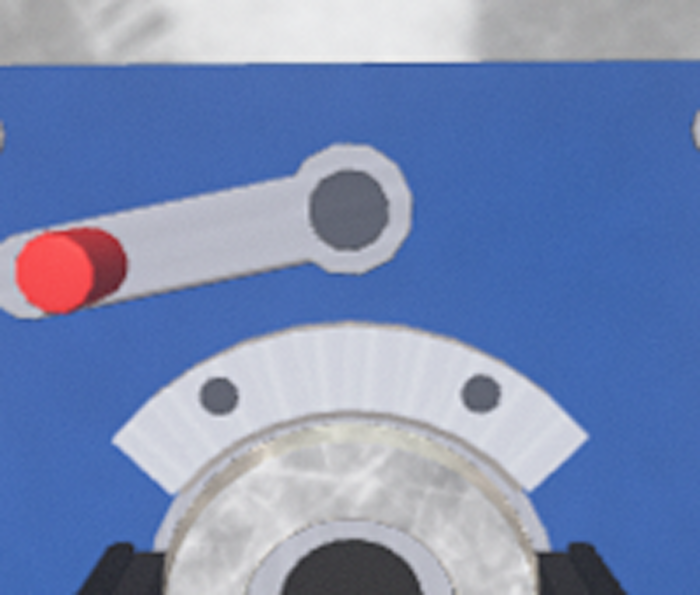

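Force is about 19 N square to the floor, and the ring sits inside the arc at floor height. Release and retreat along the nest axis.

>>> arm_command([
  {"rot": [0, 0, 0], "slide": [-0.0001, -0.0001, 0.0004], "grip": 0.5},
  {"rot": [0, 0, 0], "slide": [0, 0, 0], "grip": 0.85},
  {"rot": [0, 0, 0], "slide": [0, 0, 0], "grip": 0.85},
  {"rot": [0, 0, 0], "slide": [0, 0, 0], "grip": 0.85},
  {"rot": [0, 0, 0], "slide": [-0.0025, -0.0034, 0.009], "grip": 0.85},
  {"rot": [0, 0, 0], "slide": [-0.005, -0.0068, 0.018], "grip": 0.85},
  {"rot": [0, 0, 0], "slide": [-0.005, -0.0068, 0.018], "grip": 0.85},
  {"rot": [0, 0, 0], "slide": [-0.005, -0.0068, 0.018], "grip": 0.85},
])

```text
time: 16.8
ee_pos: [0.4802, 0.2035, 0.1308]
eef_rot: [0.872, 0.439, 0.194, -0.097]
ft_force: [0.4, -0.1, -0.3]
width: 0.0739
grip_force: 0.0
```

Run:
```python
from fit import *
np.set_printoptions(precision=4,suppress=True)
s=sensors.read_state();print(s['ee_pos'],s['ft_force'],s['joint_positions'],s['width'])
p=snap('wrist','w9.png');np.savez('w9.npz',pose=p['pose'],intrinsics=p['intrinsics'])
q=[.4985,.2279,.934,.20];th=np.linspace(0,2*np.pi,361)
print(toolerr(s,q),proj(p,model(q)))
for h in(0,.009):
    u=proj(p,n2w(q,np.c_[.031*np.cos(th),.031*np.sin(th),0*th+h]));print(h,u[:,0].min(),u[:,0].max(),u[:,1].min(),u[:,1].max())
print(eyes.look_for('ring',p)[:2])
cv2.imwrite('pics/w9c.png',cv2.resize(p['pixels'][70:240,220:420],(700,595),interpolation=cv2.INTER_CUBIC)[:,:,::-1])
```

```text
[0.4802 0.2035 0.1308] [ 0.4287 -0.1139 -0.3162] [-1.2951 -0.1622  0.9337  2.204  -0.1714  0.6731 -0.8672] 0.07391567080603119
(array([-0.0167,  0.0809,  0.1115]), array([0.0002, 0.0002, 0.0725])) [[408.7276  98.4529]
 [232.2282  98.5208]
 [396.8375 277.4191]
 [244.129  277.598 ]
 [320.5974 128.0361]
 [265.9109 139.7985]
 [320.5101 209.6297]]
0 281.91982312328497 359.08740930287644 171.31806043756498 245.67206774094979
0.009 280.5300038572511 360.55812850509255 173.1027095234279 250.01595813908665
[{'bbox': [279.8, 169.6, 360.1, 245.8], 'conf': 0.69}, {'bbox': [230.3, 96.5, 406.1, 297.6], 'conf': 0.37}]
```

View pics/w9c.png

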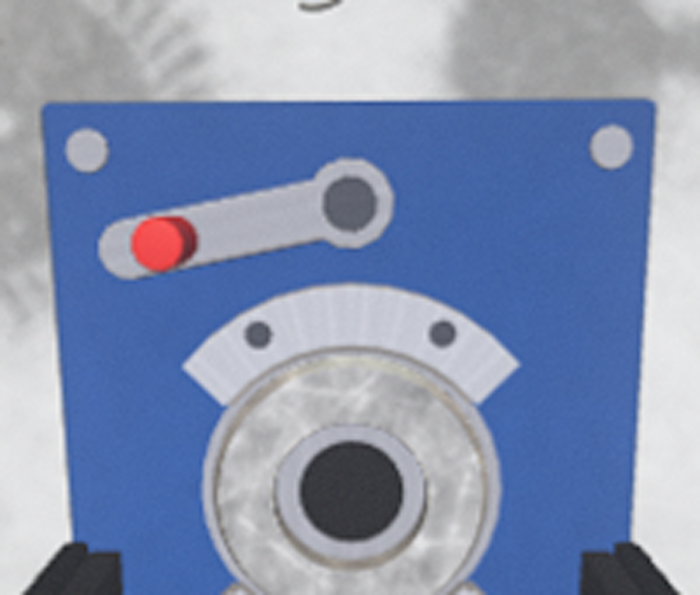

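Ring is seated and concentric: ring edges 281–360, cavity edges 278–363, centred within 0.5 px. The post top at (266,140) matches the model at clip 0.20 rad. Now go around the post.

>>> arm_command([
  {"rot": [0, 0, 0], "slide": [0.0022, 0.0227, 0.0027], "grip": 0.3},
  {"rot": [0, 0, 0], "slide": [0.0022, 0.0227, 0.0027], "grip": 0.3},
  {"rot": [0, 0, 0], "slide": [0.0023, 0.0226, 0.0026], "grip": 0.3},
  {"rot": [0, 0, 0], "slide": [0, 0, 0], "grip": 0.3},
  {"rot": [0, 0, 0], "slide": [0, 0, 0], "grip": 0.3},
  {"rot": [0, 0, 0], "slide": [0, 0, 0], "grip": 0.3},
  {"rot": [0, 0, 0], "slide": [0, 0, 0], "grip": 0.3},
  {"rot": [0, 0, 0], "slide": [0, 0, 0], "grip": 0.3},
])

```text
time: 17.9
ee_pos: [0.4872, 0.2714, 0.1383]
eef_rot: [0.872, 0.438, 0.194, -0.097]
ft_force: [-0.8, 0.1, 0.2]
width: 0.0261
grip_force: 0.0
```

Run:
```python
from fit import *
np.set_printoptions(precision=4,suppress=True)
s=sensors.read_state();print(s['ee_pos'],s['ft_force'],s['joint_positions'],s['width'])
q=[.4985,.2279,.934,.20];print(toolerr(s,q))
r=nestpose(*q[:3])[0]
for a in (.2,.45,.7,.95,1.2,1.4,1.6): print(a, n2w(q,[.064-.036*np.sin(a),.036*np.cos(a),.021]))
```

```text
[0.4872 0.2714 0.1383] [-0.8312  0.1443  0.2052] [-1.3627 -0.0562  0.8902  2.1372 -0.2427  0.6595 -0.9401] 0.026062897977844
(array([-0.0388,  0.0665,  0.1436]), array([0.0566, 0.035 , 0.0545]))
0.2 [[0.4955 0.2832 0.1081]]
0.45 [[0.4932 0.2753 0.1045]]
0.7 [[0.4931 0.2669 0.1013]]
0.95 [[0.4951 0.2585 0.0987]]
1.2 [[0.4991 0.2507 0.0969]]
1.4 [[0.5037 0.2452 0.0961]]
1.6 [[0.5092 0.2406 0.0959]]
```

Go down and close gently on the post.

>>> arm_command([
  {"rot": [0, 0, 0], "slide": [0.0028, 0.0039, -0.0102], "grip": 0.3},
  {"rot": [0, 0, 0], "slide": [0.0028, 0.0039, -0.01], "grip": 0.3},
  {"rot": [0, 0, 0], "slide": [0.0027, 0.004, -0.01], "grip": 0.3},
  {"rot": [0, 0, 0], "slide": [0, 0, 0], "grip": 0.3},
  {"rot": [0, 0, 0], "slide": [0, 0, 0], "grip": 0.02},
  {"rot": [0, 0, 0], "slide": [0, 0, 0], "grip": 0.02},
  {"rot": [0, 0, 0], "slide": [0, 0, 0], "grip": 0.02},
  {"rot": [0, 0, 0], "slide": [0, 0, 0], "grip": 0.02},
], newtons=8)

```text
time: 18.9
ee_pos: [0.4955, 0.2836, 0.1084]
eef_rot: [0.872, 0.439, 0.194, -0.097]
ft_force: [-1.7, -1.4, 3.1]
width: 0.0095
grip_force: 8.0
```

>>> arm_command([
  {"rot": [0, 0, 0], "slide": [-0.0023, -0.0079, -0.0036], "grip": 0.02},
  {"rot": [0, 0, 0], "slide": [-0.0001, -0.0084, -0.0032], "grip": 0.02},
  {"rot": [0, 0, 0], "slide": [0.002, -0.0084, -0.0026], "grip": 0.02},
  {"rot": [0, 0, 0], "slide": [0.004, -0.0078, -0.0018], "grip": 0.02},
  {"rot": [0, 0, 0], "slide": [0.0046, -0.0055, -0.0008], "grip": 0.02},
  {"rot": [0, 0, 0], "slide": [0.0048, -0.004, -0.0002], "grip": 0.02},
  {"rot": [0, 0, 0], "slide": [0, 0, 0], "grip": 0.02},
  {"rot": [0, 0, 0], "slide": [0, 0, 0], "grip": 0.02},
])

```text
time: 19.9
ee_pos: [0.5078, 0.2403, 0.0949]
eef_rot: [0.872, 0.438, 0.193, -0.097]
ft_force: [-2.2, -4.6, -4.7]
width: 0.0096
grip_force: 8.0
```

Run:
```python
from fit import *
np.set_printoptions(precision=4,suppress=True)
s=sensors.read_state();print(s['ee_pos'],s['ft_force'],s['width'],s['grip_force'])
q=[.4985,.2279,.934,.20];e=toolerr(s,q);print(e,np.arctan2(.064-e[1][0],e[1][1]),np.hypot(.064-e[1][0],e[1][1]))
```

```text
[0.5078 0.2403 0.0949] [-2.2012 -4.5796 -4.7437] 0.009649204408724143 8.00103709101677
(array([ 0.0788, -0.0019,  0.1567]), array([ 0.0267, -0.0001,  0.0205])) 1.5739961800489615 0.03726274971604924
```

Clip is at about 1.57 rad. Open, hold, then withdraw along the nest axis.

>>> arm_command([
  {"rot": [0, 0, 0], "slide": [0, 0, 0], "grip": 0.35},
  {"rot": [0, 0, 0], "slide": [0, 0, 0], "grip": 0.35},
  {"rot": [0, 0, 0], "slide": [0, 0, 0], "grip": 0.35},
  {"rot": [0, 0, 0], "slide": [0, 0, 0], "grip": 0.35},
  {"rot": [0, 0, 0], "slide": [-0.0038, -0.0051, 0.0136], "grip": 0.35},
  {"rot": [0, 0, 0], "slide": [-0.0075, -0.01, 0.027], "grip": 0.35},
  {"rot": [0, 0, 0], "slide": [-0.0075, -0.01, 0.027], "grip": 0.35},
  {"rot": [0, 0, 0], "slide": [-0.0075, -0.01, 0.027], "grip": 0.35},
])

```text
time: 20.9
ee_pos: [0.4819, 0.206, 0.1916]
eef_rot: [0.872, 0.439, 0.194, -0.097]
ft_force: [1.4, 0.1, -1.2]
width: 0.0305
grip_force: 0.0
```

Run:
```python
from fit import *
np.set_printoptions(precision=4,suppress=True)
s=sensors.read_state();print(s['ee_pos'],s['ft_force'],s['width'])
p=snap('wrist','w10.png')
q=[.4985,.2279,.934,1.57];th=np.linspace(0,2*np.pi,361)
print(toolerr(s,q)[1],proj(p,model(q)))
u=proj(p,n2w(q,np.c_[.031*np.cos(th),.031*np.sin(th),0*th+.009]));print(u[:,0].min(),u[:,0].max(),u[:,1].min(),u[:,1].max())
cv2.imwrite('pics/w10c.png',cv2.resize(p['pixels'][70:240,220:420],(700,595),interpolation=cv2.INTER_CUBIC)[:,:,::-1])
```

```text
[0.4819 0.206  0.1916] [ 1.4157  0.0529 -1.1998] 0.030511206493632825
[0.0286 0.0003 0.1263] [[390.2638 135.5637]
 [250.6275 135.6612]
 [382.652  277.2445]
 [258.294  277.4099]
 [320.5367 160.2796]
 [320.5889 204.6681]
 [320.4814 222.6261]]
288.51917271892154 352.4991081319286 194.32715046719682 255.17809613087374
```

View pics/w10c.png

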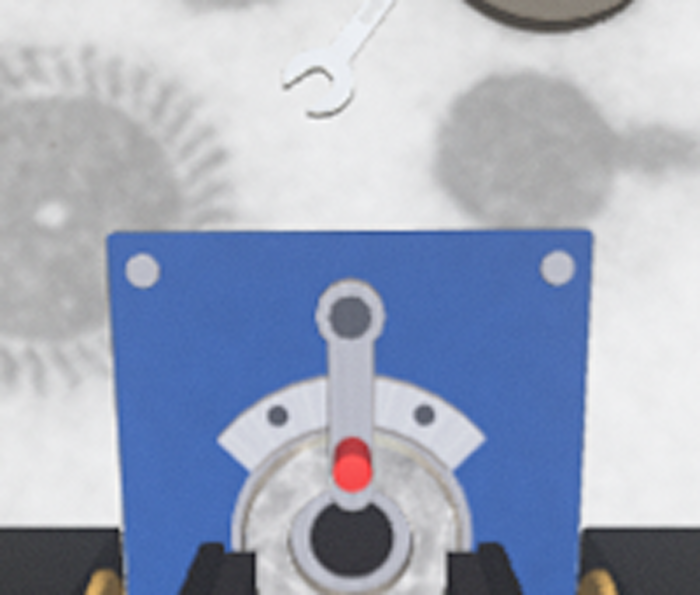

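The clip points straight down the slope over the ring, with the post at (321,203) as predicted for 1.57 rad. The ring is concentric in the cavity and the gripper is clear. Handing in.

```bash
python3 -c "
from bench import order;print(order.close_job())"
```

```text
the job is handed in; nothing more can be done
None
```

The job is handed in: the ring lies home in the cavity, the clip is swung over its rim at about 1.57 rad, and the gripper is clear after about 21 s of the 48 s; the judge's result was not shown.

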